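# Last return of the day: book through the flap, slot locked

## Task

Close the book return for the night: the single book lying askew on the intake shelf has to be pushed through the sprung flap until it drops right into the return box and the flap swings shut behind it. Then press the push lock on top of the box down until it snaps and stays down. Do not knock over or shift the stamp, bell, pen pot and waiting stack of books around it, and do not let the book fall off the shelf.

Things in the scene. Friction and masses are not known exactly. Their poses are not given: they have to be found in the camera images.
- return_unit: Fixed book return unit on the desk: level grey intake shelf in front, grey steel box with clear lid behind. Origin: at desk height, midway across the slot, in its plane; x runs level from the shelf into the box, y to the left when facing the slot, z up; all unit sizes are in this frame, mm. Shelf: x -272 to -2, y -205 to 205, top at z 36, no rims
- slot_sill (a point): middle of the shelf's inner edge, where the slot begins: x -2, z 36 of the unit. Box front wall: x -10 to -2, y -150 to 150, up to z 126. Slot in it: y -107 to 107, from the shelf top z 36 to the lintel's underside z 98. Above it a steel hood, x -10 to 50, top at z 130; then the clear lid, also z 130
- box_floor (a point): middle of the felt floor inside the box (x 105, z 6 of the unit). Just behind the slot the floor drops 30 mm, from the shelf top z 36 to z 6. Inner space: x 2 to 208, y -142 to 142; a book wholly past the shelf's edge drops flat onto it, clear below the flap
- flap (a joint): sprung steel flap closing the slot from inside; top-hinged along y at x 4, z 100 of the unit, 208 wide, 3 thick, hanging down to z 40. 0 = closed, grows (rad, to 1.4) as it swings up into the box; never swings outwards. About 1 N at its lower edge starts it, 3 N holds it wide open; it rests on a book or finger passing below and shuts by itself
- lock (a joint): plunger of the push lock, m pressed down: 0 = up (open), 0.012 = fully down. Its force rises from about 2 N to a peak of about 7 N some 3 mm down, then falls; past about 7 mm it snaps to the bottom and stays. Its bolt goes down behind the flap, so it goes down only while the flap hangs closed, and then locks it
- lock_top (a point): centre of the plunger's flat top: round steel, 22 mm diameter, at x 9.5, y 85, z 156 mm of the unit while up (z 144 when down), in a steel collar 32 mm in diameter whose top is at z 138
- book: brown hardback book to be returned, about 0.3 kg, lying flat on the intake shelf: 120 mm along its x (its spine is at +x), 180 along y, 24 thick. Origin: centre of its underside, z up. It starts with its x axis within 0.5 rad of the unit's x axis; too wide to be gripped flat; it fits through the slot with its x along the unit's x
- stamp: black and grey self-inking stamp, 52 x 44 mm, 72 high, standing loose on the intake shelf near one side of the slot; origin at centre of underside. It stays where it is
- bell: brass counter bell, 56 mm diameter, 52 high, standing loose on the intake shelf near the other side of the slot; origin at centre of underside. It stays where it is
- pen_pot: dark steel pot 76 mm in diameter, 90 high, with pens sticking out up to about 170 high, standing loose on the clear lid of the box; origin at centre of underside. It stays where it is
- book_stack: stack of three books, 140 x 210 mm (x, y), 58 high, in one piece, lying on the desk behind the shelf's open end; origin at centre of underside. It stays where it is
Not all that is in view belongs to the job. What is meant by the book is not black, turquoise or yellow, and is the larger of those in its own colour.

How it is judged:
On the way, in this order (a step that is already met when the one before it is completed fails the run):
1. the book lies inside the box and the flap has shut behind it, lock still up (x of book in the frame of return_unit above 0.055 m and z of book in the frame of return_unit below 0.022 m and value of joint flap below 0.08 rad and value of joint lock below 0.006 m), for 0.2 s.
2. the push lock is down past its snap (value of joint lock above 0.0105 m), for 0.2 s.
At the end, for the whole second after the job is handed in: the book lies flat (within 0.2 rad) and at rest on the floor of the return box, its centre more than 55 mm behind the slot and its underside less than 22 mm above the desk; the flap hangs closed (under 0.08 rad) and the lock stays down (over 10.5 of 12 mm) (x of book in the frame of return_unit above 0.055 m and z of book in the frame of return_unit below 0.022 m and angle between book's own z axis and vertical below 0.2 rad and linear speed of book below 0.02 m/s and value of joint flap below 0.08 rad and value of joint lock above 0.0105 m); the robot touches nothing.
It fails at once if the stamp is shifted by more than 20 mm or tipped (distance of stamp from where it was at the start of the episode above 0.02 m or angle between stamp's own z axis and vertical above 0.4 rad).
It fails at once if the bell is shifted by more than 20 mm or tipped (distance of bell from where it was at the start of the episode above 0.02 m or angle between bell's own z axis and vertical above 0.4 rad).
It fails at once if the pen pot is shifted by more than 20 mm or tipped (distance of pen_pot from where it was at the start of the episode above 0.02 m or angle between pen_pot's own z axis and vertical above 0.4 rad).
It fails at once if the waiting stack of books is shifted by more than 20 mm (distance of book_stack from where it was at the start of the episode above 0.02 m).
It fails at once if the book falls off the shelf (x of book in the frame of return_unit below 0 m and height (world z) of book below 0.022 m).
It also fails if it takes over 72 s, if anything falls off the work surface, if the arm or the gripper's body presses on something with over 40 N, if the wrist force passes 120 N, or if a joint passes its speed limit or range.

## Robot

A 6-joint arm with a two-finger parallel gripper is mounted at the origin on the work surface. World frame = base frame: x ahead of the robot, y to its left, z up, the work surface at z = 0. Lengths are in m, angles in rad, forces in N, time in s.
With the tool pointing down it reaches from about 0.35 to 0.875 m from the base axis. Payload 4.2 kg.
Tool frame: the origin (TCP) lies at the very end of the fingers, on their centre line; the grasp point (between the pads) lies 19 mm behind it; z points along the fingers, y is the line along which they close (so a half turn about z gives the same grasp; the last joint's range is limited). The gripper opens to 85 mm and grips with 20 to 120 N. Pads are 22 mm wide; open, the fingers measure 114 mm over their backs; the gripper's body (76 mm by 85 mm) begins 54 mm behind the grasp point. The pads swing forward as they close: fully open they stand 13 mm farther back than shut.
Start: joints at [-0.847, 0.385, 0.008, 0, -1.194, -0.259], TCP at [0.28, -0.559, 0.231] pointing down, gripper open.
Joint ranges: [-3.14, 3.14], [-1.21, 2.06], [-1.07, 1.41], [-3.16, 2.05], [-2.99, -0.16], [-3.1, 3.1]. Speed limits (rad/s): [2.79, 2.79, 3.14, 3.14, 3.14, 3.14].

## Interface

Orientations are given as a unit quaternion [x, y, z, w].
In Python, from plant import manip, cams, order gives the robot as it stands. The module is installed in compiled form; this text tells all that it offers.
- The arm moves only by the tool step_arm, never from a script. Its argument "increments" is a list that holds one entry, the list of rows, each a list of 6 numbers: the shift along the tool's x, y, z in cm, then the turn, a rotation vector about the tool's x, y, z in rad. In form: [[[tx, ty, tz, wx, wy, wz], ...]]. A call has exactly 8 rows; each row shifts and turns the commanded pose from where the row before left it, along the tool's axes as they then stand; what a row does not reach is not made up. A row lasts 1/10 s, in which the tool goes at most 50 mm and 8.59 degrees, less where a joint would pass 70% of its speed; a pose out of reach is approached as far as the arm can. A call with a gripper value outside its range is refused whole. "jaw" is the opening, from 0 (shut) to 1 (fully open), set as the call begins (left out, the last holds). The fingers move at their own pace and stop on an object; the grip force is fixed at half the most. Time passes only in rows, so rows that do not move let the fingers close, or fill a call up. It gives the time, the measured TCP pose, the force, the opening and the grip force at its end, in the units of the state.
- manip.get_obs(): the state, without advancing time (a new reading comes with each control period).
- cams.get_image(name): name is "side" or "top" or "wrist"; returns (picture, depth): 420x560x3 uint8, blue, green, red; 420x560 float32, m along the optical axis (not along the pixel's ray), 0 where there is no reading.
- cams.calibration(name): a dict with "mtx" (3x3 intrinsics, pixels), "k1" (the pictures are not rectified: a ray, as slopes to the right and down, at radius r is drawn at 1 + k1 r^2 times it, then the intrinsics apply), "R" (3x3) and "t" (3): a world point X has camera coordinates R X + t. Camera axes: x right, y down, z forward; pixel columns grow to the right and rows downward; lengths in m; the calibration is good to about 2 mm. A picture is of the moment at which its call begins: read the wrist's pose just before it. calibration takes no time and is no camera call; for the wrist camera it gives the pose at the moment of the call.
- order.finish_job(): hands the job in; it is judged then, once.
The state is a dict: "time": time; "q": joint angles; "dq": joint speeds; "joint_efforts": joint torques, N m; "tool_pos": TCP position; "eef_rot": TCP orientation; "ft_force": force on the tool from outside, world axes, zero at the start; "ft_torque": the same for the moment, N m; "width": finger opening in m; "grip_force": force on a finger pad.
Only numpy, scipy, OpenCV 4.12 (cv2) and the standard library are available. Lean on these libraries where they do the work, as an engineer would, in place of code of your own. Each camera call takes 0.05 s, during which the arm holds its last target. There are 200 camera calls.

## Working session

There is one attempt and no reset: what is moved stays moved. The work goes in short steps, Python scripts to look and compute and a tool call to move; the robot and the scene stay as the last step left them, time stands still between calls to the robot, and variables do not carry over. Pictures are saved under pics/ and viewed, at most 10 in all, crops included, and the job is handed in when it is done.

Besides the shell and the picture viewer there is one more tool, called after "Emit:" as name([rows], argument=value, ...), one row to a line, values as JSON. step_arm: Moves the arm, as the interface text tells. Its arguments: {"type":"object","properties":{"increments":{"type":"array"},"jaw":{"type":"number"}},"required":["increments"]}

```bash
mkdir -p pics; cat > h.py <<'E'
import numpy as np, cv2
from plant import manip, cams, order
def ray(c,u,v):
    K=c["mtx"];d=np.array([(u-K[0][2])/K[0][0],(v-K[1][2])/K[1][1]]);s=d.copy()
    for _ in range(20): s=d/(1+c["k1"]*(s@s))
    R=np.array(c["R"]);t=np.array(c["t"]); return -R.T@t, R.T@np.array([s[0],s[1],1])
def onz(c,u,v,z):
    o,d=ray(c,u,v); return o+d*(z-o[2])/d[2]
def px(c,X):
    p=np.array(c["R"])@X+np.array(c["t"]);s=p[:2]/p[2];s=s*(1+c["k1"]*(s@s));K=c["mtx"]
    return K[0][0]*s[0]+K[0][2],K[1][1]*s[1]+K[1][2]
def atd(c,u,v,dep):
    o,d=ray(c,u,v); return o+d*dep[int(v),int(u)]
E
python3 - <<'E'
from h import *
for n in("top","side"):
    i,d=cams.get_image(n);cv2.imwrite(f"pics/{n}0.png",i);np.savez(f"pics/{n}0.npz",i=i,d=d)
    c=cams.calibration(n);print(n,-np.array(c["R"]).T@c["t"])
print(manip.get_obs())
E
```

```text
top [ 0.35938592 -0.00501178  1.05080349]
side [0.18123646 0.89656873 0.87337967]
{'time': 0.1, 'q': array([-8.47399779e-01,  3.85524507e-01,  6.74891130e-03, -4.25941644e-04,
       -1.19398484e+00, -2.58601376e-01]), 'dq': array([-0.00047733,  0.00070392,  0.00381089,  0.00220881,  0.00044185,
       -0.00015183]), 'joint_efforts': array([-5.44772083e-04, -3.93318594e+01,  1.88930386e+01,  4.19794768e+00,
       -2.58073909e-03, -4.16828470e-06]), 'tool_pos': array([ 0.27993151, -0.55822454,  0.23029992]), 'eef_rot': array([-2.30234752e-01,  9.73134603e-01,  9.59373520e-04, -2.88479409e-04]), 'ft_force': array([0.18615686, 1.24765498, 0.48383994]), 'ft_torque': array([ 0.01043678, -0.03915488, -0.05545417]), 'grip_force': 0.0, 'width': 0.08538556662489245}
```

View pics/top0.png

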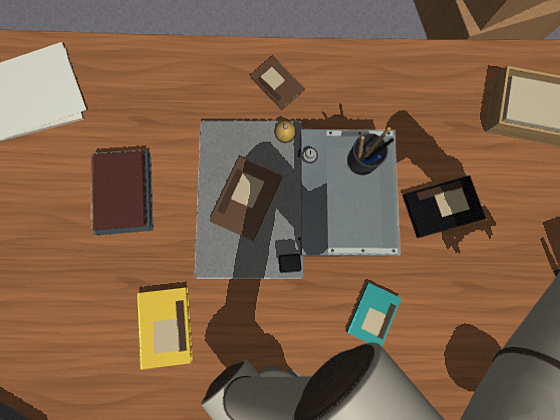

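View pics/side0.png

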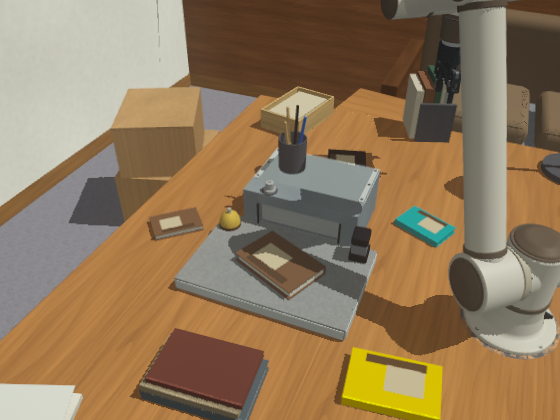

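The top view shows two brown books: the larger on the shelf at (246,196), and a smaller one on the desk at (277,81). The black (445,205), turquoise (375,312) and yellow (165,328) books are excluded. The one on the shelf is brown, larger and on the intake shelf, so it fits. The stamp is at (288,258), the bell at (285,130), the lock at (310,155), the pen pot at (368,152) and the stack at (120,190). I'll confirm in a crop and measure.

```bash
python3 - <<'E'
from h import *
z=np.load("pics/top0.npz");i,d=z["i"],z["d"];c=cams.calibration("top")
cv2.imwrite("pics/crop0.png",cv2.resize(i[100:290,185:410],None,fx=3,fy=3,interpolation=cv2.INTER_CUBIC))
H,W=d.shape;P=np.zeros((H,W,3))
for v in range(H):
  for u in range(W):
    o,r=ray(c,u,v);P[v,u]=o+r*d[v,u]
np.save("pics/P.npy",P)
Z=P[...,2]
def rect(lo,hi,box,n):
    m=np.zeros((H,W),np.uint8);y0,y1,x0,x1=box;m[y0:y1,x0:x1]=((Z>lo)&(Z<hi)&(d>0))[y0:y1,x0:x1]
    m=cv2.morphologyEx(m,cv2.MORPH_OPEN,np.ones((3,3)))
    k,l,s,_=cv2.connectedComponentsWithStats(m);j=1+np.argmax(s[1:,4]);q=P[l==j]
    r=cv2.minAreaRect(q[:,:2].astype(np.float32)*1000);print(n,s[j],np.round(r[0],1),np.round(r[1],1),round(r[2],2),"z",np.median(q[:,2]).round(4))
    print(cv2.boxPoints(r).round(0).tolist())
rect(.025,.045,(105,295,180,315),"shelf")
rect(.052,.068,(150,250,200,290),"book")
rect(.115,.145,(110,270,295,410),"box")
rect(.08,.13,(235,280,270,305),"stamp")
rect(.06,.11,(115,148,270,300),"bell")
rect(.148,.175,(140,170,298,325),"lock")
rect(.20,.26,(110,180,340,400),"pot")
rect(.04,.08,(140,240,80,160),"stack")
E
```

```text
shelf [  195   120   108   159 12121] [531.4  71. ] [415.9 271. ] 0.54 z 0.0353
[[322.0, 205.0], [325.0, -66.0], [741.0, -63.0], [738.0, 208.0]]
book [ 210  158   71   82 3342] [522.4  78.2] [120.1 179.9] 66.86 z 0.0595
[[416.0, 58.0], [582.0, -12.0], [629.0, 98.0], [463.0, 169.0]]
box [  301   129    99   127 10566] [ 533.3 -170.4] [302.2 226.5] 0.41 z 0.1293
[[381.0, -58.0], [383.0, -285.0], [685.0, -283.0], [684.0, -56.0]]
stamp [279 254  22  19 355] [362.  -33.2] [39.7 49.4] 5.38 z 0.1068
[[340.0, -11.0], [345.0, -60.0], [384.0, -56.0], [379.0, -7.0]]
bell [277 122  17  16 234] [701.4 -19. ] [41.1 41.5] 0.84 z 0.0706
[[681.0, 1.0], [681.0, -40.0], [722.0, -39.0], [722.0, 2.0]]
lock [306 149   9   9  69] [614.6 -76.4] [19.7 19.1] 0.13 z 0.155
[[605.0, -67.0], [605.0, -86.0], [624.0, -86.0], [624.0, -67.0]]
pot [364 133  21  10 107] [ 633.5 -211.3] [44.1 19.3] 49.71 z 0.2172
[[612.0, -222.0], [627.0, -234.0], [655.0, -201.0], [640.0, -188.0]]
stack [  90  150   56   80 4100] [543.5 405.3] [201.7 136.4] 5.92 z 0.0574
[[436.0, 463.0], [450.0, 327.0], [651.0, 348.0], [637.0, 484.0]]
```

View pics/crop0.png

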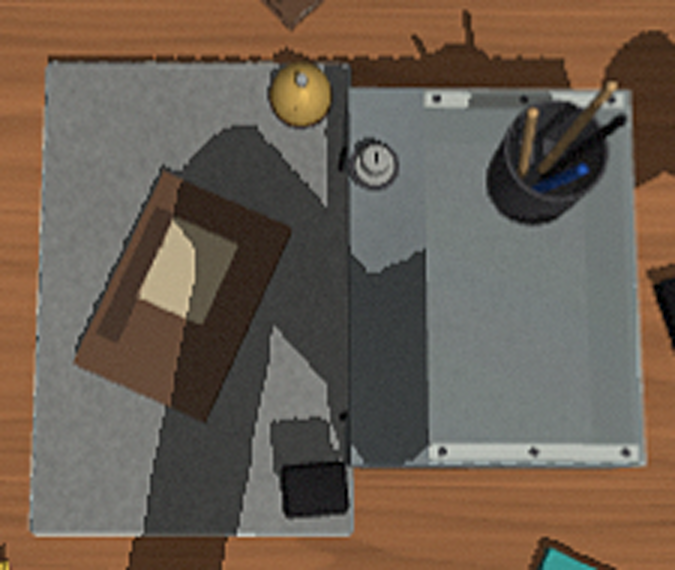

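The crop confirms the brown book lying on the shelf, skewed about 23°, with the stamp and bell clear of the slot. In world axes, unit x ≈ -y and unit y ≈ +x, with the origin at about (0.5325, -0.0665). The plan is to push with two open fingers from the +y side, which also squares the book, with the tool tilted so the tips pass under the lintel.

```bash
cat > go.py <<'E'
import sys
from h import *
from scipy.spatial.transform import Rotation as Ro
# args: x y z tilt(rad)  [tilt toward -y]; prints tool-frame deltas (cm, rad)
def tgt(th): return Ro.from_matrix(np.array([[0,-1,0],[-np.cos(th),0,-np.sin(th)],[np.sin(th),0,-np.cos(th)]]))
o=manip.get_obs();R=Ro.from_quat(o["eef_rot"])
print("t",o["time"],"p",o["tool_pos"].round(4),"q",o["q"].round(2),"F",o["ft_force"].round(1),"w",round(o["width"],4))
print("zaxis",R.as_matrix()[:,2].round(3),"yaxis",R.as_matrix()[:,1].round(3))
if len(sys.argv)>4:
    a=list(map(float,sys.argv[1:5]));T=tgt(a[3])
    print("trans cm (current axes)",(R.inv().apply(np.array(a[:3])-o["tool_pos"])*100).round(2),"(target axes)",(T.inv().apply(np.array(a[:3])-o["tool_pos"])*100).round(2),"rot",(R.inv()*T).as_rotvec().round(3))
E
```

Emit:
step_arm([
  [[0,0,-5,0,0,0],[0,0,-5,0,0,0],[0,0,0,0,0,-0.145],[0,0,0,0,0,-0.145],[0,0,0,0,0,-0.145],[0,0,0,0,0,-0.145],[0,0,0,0,0,-0.145],[0,0,0,0,0,-0.145]],
])

```text
time: 0.9
tool_pos: [0.2801, -0.5584, 0.3306]
eef_rot: [-0.621, 0.784, 0.001, 0.0]
ft_force: [0.4, 0.3, -0.1]
width: 0.0852
grip_force: 0.0
```

```bash
python3 go.py 0.51 0.27 0.33 0
```

```text
t 0.9 p [ 0.2801 -0.5584  0.3306] q [-0.85  0.34  0.18 -0.   -1.42  0.62] F [ 0.4  0.3 -0.1] w 0.0852
zaxis [-0.001  0.001 -1.   ] yaxis [-0.974  0.228  0.001]
trans cm (current axes) [-85.9   -3.49   0.15] (target axes) [-8.284e+01 -2.299e+01  6.000e-02] rot [ 0.001  0.001 -0.23 ]
```

Emit:
step_arm([
  [[0,0,0,0,0,-0.115],[0,0,0,0,0,-0.115],[-4.6,-1.28,0,0,0,0],[-4.6,-1.28,0,0,0,0],[-4.6,-1.28,0,0,0,0],[-4.6,-1.28,0,0,0,0],[-4.6,-1.28,0,0,0,0],[-4.6,-1.28,0,0,0,0]],
])

```text
time: 1.7
tool_pos: [0.3584, -0.2812, 0.331]
eef_rot: [-0.705, 0.709, 0.0, 0.0]
ft_force: [0.8, 0.3, 0.3]
width: 0.0855
grip_force: 0.0
```

Emit:
step_arm([
  [[-4.6,-1.28,0,0,0,0],[-4.6,-1.28,0,0,0,0],[-4.6,-1.28,0,0,0,0],[-4.6,-1.28,0,0,0,0],[-4.6,-1.28,0,0,0,0],[-4.6,-1.28,0,0,0,0],[-4.6,-1.28,0,0,0,0],[-4.6,-1.28,0,0,0,0]],
])

```text
time: 2.5
tool_pos: [0.463, 0.0862, 0.3312]
eef_rot: [-0.705, 0.709, 0.0, -0.0]
ft_force: [1.0, -0.7, 0.7]
width: 0.0855
grip_force: 0.0
```

Emit:
step_arm([
  [[-4.6,-1.28,0,0,0,0],[-4.6,-1.28,0,0,0,0],[-4.6,-1.28,0,0,0,0],[-4.6,-1.28,0,0,0,0],[0,0,0,0,0.14,0],[0,0,0,0,0.14,0],[0,0,0,0,0.14,0],[0,0,0,0,0.14,0]],
])

```text
time: 3.3
tool_pos: [0.5155, 0.2685, 0.3315]
eef_rot: [-0.677, 0.681, -0.197, -0.198]
ft_force: [0.6, 0.3, -0.5]
width: 0.0853
grip_force: 0.0
```

```bash
python3 go.py 0.515 0.225 0.20 0.9
```

```text
t 3.3 p [0.5155 0.2685 0.3315] q [ 0.92  0.43  0.1   0.33 -1.7  -0.96] F [ 0.6  0.3 -0.5] w 0.0853
zaxis [-0.002 -0.536 -0.844] yaxis [-1.     0.005 -0.001]
trans cm (current axes) [-3.38  0.04 13.44] (target axes) [-7.6   0.05 11.58] rot [ 0.003  0.335 -0.005]
```

Emit:
step_arm([
  [[0,0,0,0,0.12,0],[0,0,0,0,0.115,0],[0,0,0,0,0,0],[-1.1,-0.24,4.3,0,0,0],[-1.1,-0.24,4.3,0,0,0],[-1.1,-0.24,4.3,0,0,0],[-1.1,-0.24,4.3,0,0,0],[0,0,0,0,0,0]],
])

```text
time: 4.1
tool_pos: [0.5218, 0.171, 0.1758]
eef_rot: [-0.649, 0.654, -0.271, -0.279]
ft_force: [0.5, -0.8, 1.3]
width: 0.0855
grip_force: 0.0
```

```bash
python3 go.py 0.525 0.225 0.048 0.8; python3 - <<'E'
from h import *
i,d=cams.get_image("side");cv2.imwrite("pics/side1.png",i)
c=cams.calibration("side");p=manip.get_obs()["tool_pos"];print(px(c,p))
E
```

```text
t 4.1 p [0.5218 0.171  0.1758] q [ 0.85  0.55 -0.28  0.49 -1.43 -1.1 ] F [ 0.5 -0.8  1.3] w 0.0855
zaxis [-0.014 -0.717 -0.697] yaxis [-1.     0.012  0.008]
trans cm (current axes) [-12.93  -0.36   5.03] (target axes) [-12.93  -0.32   5.02] rot [ 0.014  0.001 -0.002]
(np.float64(261.40634236024624), np.float64(245.72463906569712))
```

View pics/side1.png

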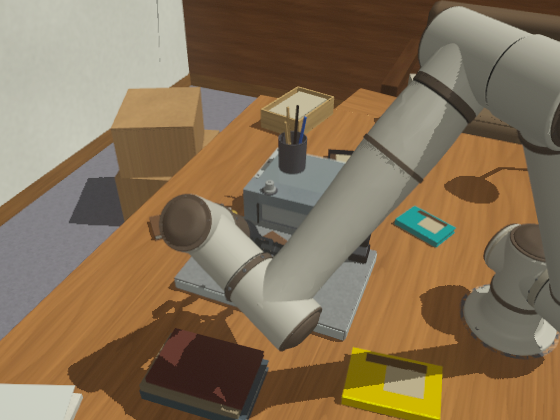

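The arm hides the book from the side. The wrist link spans (190,220)–(295,340). I'll check its height before going down.

```bash
python3 - <<'E'
from h import *
def cloud(n):
    i,d=cams.get_image(n);cv2.imwrite(f"pics/{n}2.png",i);c=cams.calibration(n)
    return np.array([[*atd(c,u,v,d),u,v] for v in range(0,420,3) for u in range(0,560,3) if d[v,u]>0])
for n in("side","top"):
    P=cloud(n)
    m=(P[:,0]>.25)&(P[:,0]<.85)&(P[:,1]>.0)&(P[:,1]<.6)&(P[:,2]>.085);Q=P[m]
    for y in np.arange(0,.6,.05):
        q=Q[(Q[:,1]>=y)&(Q[:,1]<y+.05)]
        if len(q): j=q[:,2].argmin();print(n,y.round(2),len(q),"low",q[j].round(3),"x",q[:,0].min().round(3),q[:,0].max().round(3))
E
```

```text
side 0.2 78 low [4.83e-01 2.36e-01 2.27e-01 2.67e+02 2.52e+02] x 0.25 0.503
side 0.25 117 low [4.57e-01 2.54e-01 2.51e-01 2.76e+02 2.52e+02] x 0.25 0.513
side 0.3 319 low [  0.487   0.31    0.326 246.    234.   ] x 0.25 0.522
side 0.35 648 low [  0.403   0.4     0.377 270.    258.   ] x 0.25 0.544
side 0.4 1001 low [3.16e-01 4.47e-01 3.27e-01 3.15e+02 3.24e+02] x 0.296 0.567
side 0.45 469 low [3.29e-01 4.55e-01 2.97e-01 3.03e+02 3.39e+02] x 0.317 0.533
top 0.15 132 low [5.67e-01 1.95e-01 1.85e-01 1.89e+02 1.68e+02] x 0.25 0.577
top 0.2 422 low [  0.567   0.215   0.211 177.    165.   ] x 0.25 0.599
top 0.25 555 low [  0.457   0.264   0.252 144.    213.   ] x 0.25 0.591
top 0.3 437 low [  0.491   0.303   0.297 117.    192.   ] x 0.284 0.568
top 0.35 621 low [  0.387   0.397   0.329  51.    246.   ] x 0.322 0.568
top 0.4 280 low [  0.382   0.4     0.322  51.    249.   ] x 0.356 0.567
top 0.45 8 low [  0.44    0.462   0.371   0.    213.   ] x 0.394 0.44
```

View pics/top2.png

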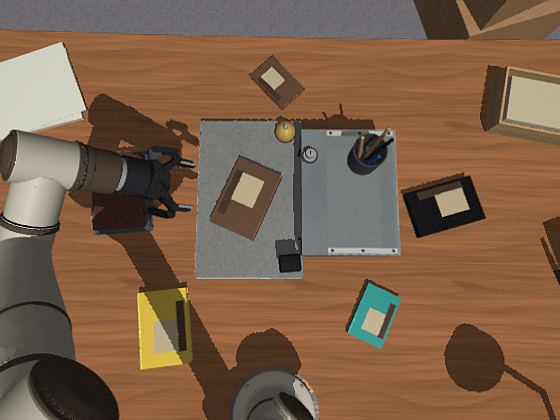

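The top view shows the fingers at (185,165) and (185,208), well behind the book at (246,196). The arm links clear the stack at (120,190), so I go down behind the book.

Emit:
step_arm([
  [[-2.6,-0.1,1.08,0.014,0,0],[-2.6,-0.05,1.08,0,0,0],[-2.6,-0.05,1.08,0,0,0],[-2.6,-0.05,1.08,0,0,0],[-2.6,-0.05,1.08,0,0,0],[0,0,0,0,0,0],[0,0,0,0,0,0],[0,0,0,0,0,0]],
])

```text
time: 5.05
tool_pos: [0.5293, 0.2292, 0.0508]
eef_rot: [-0.652, 0.653, -0.277, -0.268]
ft_force: [0.4, -0.1, 0.1]
width: 0.0856
grip_force: 0.0
```

```bash
python3 go.py 0.525 0.115 0.043 0.8
```

```text
t 5.05 p [0.5293 0.2292 0.0508] q [ 0.91  0.74 -0.26  0.49 -1.27 -1.23] F [ 0.4 -0.1  0.1] w 0.0856
zaxis [ 0.012 -0.712 -0.702] yaxis [-1.    -0.004 -0.012]
trans cm (current axes) [7.46 0.48 8.67] (target axes) [7.39 0.43 8.74] rot [-0.012  0.008 -0.006]
```

Emit:
step_arm([
  [[-0.57,0.4,0.56,-0.012,0,-0.006],[1.4,0,1.42,0,0,0],[1.4,0,1.42,0,0,0],[0.7,0,0.71,0,0,0],[0.7,0,0.71,0,0,0],[0.7,0,0.71,0,0,0],[0.7,0,0.71,0,0,0],[0.7,0,0.71,0,0,0]],
])

```text
time: 5.85
tool_pos: [0.5248, 0.1385, 0.0411]
eef_rot: [0.652, -0.652, 0.273, 0.274]
ft_force: [-0.7, 1.5, -1.0]
width: 0.0854
grip_force: 0.6
```

```bash
cat > bk.py <<'E'
from h import *
import sys
i,d=cams.get_image("top");c=cams.calibration("top")
if len(sys.argv)>1: cv2.imwrite(sys.argv[1],i)
hsv=cv2.cvtColor(i,cv2.COLOR_BGR2HSV)
P=np.array([[*atd(c,u,v,d)] for v in range(120,280) for u in range(195,302)]).reshape(160,107,3)
m=((P[...,2]>.052)&(P[...,2]<.066)).astype(np.uint8)
sat=hsv[120:280,195:302,1]>60
m=cv2.morphologyEx(m*sat.astype(np.uint8),cv2.MORPH_OPEN,np.ones((3,3)))
k,l,s,_=cv2.connectedComponentsWithStats(m);j=1+np.argmax(s[1:,4]);q=P[l==j]
r=cv2.minAreaRect(q[:,:2].astype(np.float32)*1000);print("book",np.round(r[0],1),np.round(r[1],1),round(r[2],2),cv2.boxPoints(r).round(0).tolist())
E
python3 go.py 0.525 0.1 0.043 0.8; python3 bk.py
```

```text
t 5.85 p [0.5248 0.1385 0.0411] q [ 0.8   0.69 -0.44  0.58 -1.14 -1.24] F [-0.7  1.5 -1. ] w 0.0854
zaxis [-0.001 -0.713 -0.701] yaxis [-1.    -0.     0.002]
trans cm (current axes) [ 2.84 -0.02  2.61] (target axes) [ 2.82 -0.02  2.63] rot [0.001 0.006 0.002]
book [525.9  63.9] [120.4 179.8] 72.72 [[422.0, 33.0], [594.0, -20.0], [630.0, 95.0], [458.0, 148.0]]
```

Emit:
step_arm([
  [[0.6,0,0.55,0,0,0],[0.5,0,0.5,0,0,0],[0.5,0,0.5,0,0,0],[0.5,0,0.5,0,0,0],[0.5,0,0.5,0,0,0],[0,0,0,0,0,0],[0,0,0,0,0,0],[0,0,0,0,0,0]],
])

```text
time: 6.7
tool_pos: [0.5247, 0.1023, 0.0418]
eef_rot: [0.652, -0.652, 0.273, 0.275]
ft_force: [-0.9, -0.7, -0.8]
width: 0.0854
grip_force: 0.0
```

```bash
python3 go.py 0.525 0.1 0.043 0.8; python3 bk.py
```

```text
t 6.7 p [0.5247 0.1023 0.0418] q [ 0.75  0.67 -0.51  0.62 -1.09 -1.25] F [-0.9 -0.7 -0.8] w 0.0854
zaxis [-0.002 -0.714 -0.7  ] yaxis [-1.     0.     0.003]
trans cm (current axes) [ 0.25 -0.03  0.09] (target axes) [ 0.25 -0.03  0.09] rot [0.002 0.005 0.002]
book [536.4  36.3] [119.9 180.5] 82.99 [[440.0, -12.0], [619.0, -34.0], [633.0, 85.0], [454.0, 107.0]]
```

Emit:
step_arm([
  [[0.5,0,0.5,0,0,0],[0.5,0,0.45,0,0,0],[0.4,0,0.4,0,0,0],[0,0,0,0,0,0],[0,0,0,0,0,0],[0,0,0,0,0,0],[0,0,0,0,0,0],[0,0,0,0,0,0]],
])

```text
time: 7.55
tool_pos: [0.5246, 0.083, 0.0423]
eef_rot: [0.652, -0.652, 0.273, 0.275]
ft_force: [0.1, 0.3, -0.4]
width: 0.0853
grip_force: 0.0
```

```bash
python3 go.py 0.535 0.05 0.043 0.8; python3 bk.py
```

```text
t 7.55 p [0.5246 0.083  0.0423] q [ 0.72  0.66 -0.54  0.65 -1.07 -1.25] F [ 0.1  0.3 -0.4] w 0.0853
zaxis [-0.002 -0.714 -0.7  ] yaxis [-1.     0.     0.003]
trans cm (current axes) [ 2.36 -1.04  2.3 ] (target axes) [ 2.35 -1.04  2.32] rot [0.002 0.005 0.002]
book [541.6  24. ] [120. 181.] 89.07 [[450.0, -35.0], [631.0, -37.0], [633.0, 83.0], [452.0, 86.0]]
```

The book is nearly square, with its centre about 9 mm to +x of the slot middle. I'll push on with a slight drift to -x and check again.

Emit:
step_arm([
  [[0.3,0.05,0.28,0.006,0,-0.006],[0.28,0.1,0.28,0,0,0],[0.28,0.12,0.28,0,0,0],[0.28,0.12,0.28,0,0,0],[0.28,0.12,0.28,0,0,0],[0,0,0,0,0,0],[0,0,0,0,0,0],[0,0,0,0,0,0]],
])

```text
time: 8.4
tool_pos: [0.5195, 0.0626, 0.0428]
eef_rot: [0.655, -0.649, 0.274, 0.274]
ft_force: [-0.1, -0.6, 0.8]
width: 0.0852
grip_force: 0.0
```

```bash
python3 go.py 0.52 0.05 0.043 0.8; python3 bk.py
```

```text
t 8.4 p [0.5195 0.0626 0.0428] q [ 0.7   0.64 -0.59  0.69 -1.04 -1.26] F [-0.1 -0.6  0.8] w 0.0852
zaxis [ 0.003 -0.714 -0.7  ] yaxis [-1.    -0.008  0.003]
trans cm (current axes) [ 0.9  -0.04  0.88] (target axes) [ 0.89 -0.05  0.89] rot [-0.003  0.004  0.008]
book [537.6   6. ] [180.8 119.9] 0.55 [[447.0, 65.0], [448.0, -55.0], [629.0, -53.0], [627.0, 67.0]]
```

Emit:
step_arm([
  [[0.53,0.12,0.53,0,0,0],[0.53,0.12,0.53,0,0,0],[0.53,0.12,0.53,0,0,0],[0.53,0,0.53,0,0,0],[0.53,0,0.53,0,0,0],[0.53,0,0.53,0,0,0],[0.53,0,0.53,0,0,0],[0,0,0,0,0,0]],
])

```text
time: 9.25
tool_pos: [0.516, 0.009, 0.0435]
eef_rot: [0.654, -0.649, 0.274, 0.274]
ft_force: [0.4, 1.5, -0.8]
width: 0.0853
grip_force: 0.4
```

```bash
python3 go.py 0.52 0.0 0.045 0.8; python3 bk.py
```

```text
t 9.25 p [0.516  0.009  0.0435] q [ 0.61  0.61 -0.68  0.79 -0.98 -1.28] F [ 0.4  1.5 -0.8] w 0.0853
zaxis [ 0.002 -0.715 -0.699] yaxis [-1.    -0.007  0.003]
trans cm (current axes) [ 0.73 -0.39  0.54] (target axes) [ 0.73 -0.4   0.54] rot [-0.002  0.004  0.007]
book [534.3 -23.8] [178.4  71.8] 0.84 [[445.0, 11.0], [446.0, -61.0], [624.0, -58.0], [623.0, 13.0]]
```

Emit:
step_arm([
  [[0.55,0,0.53,0,0,0],[0.55,0,0.53,0,0,0],[0.55,0,0.53,0,0,0],[0.55,0,0.52,0,0,0],[0.55,0,0.52,0,0,0],[0.55,0,0.52,0,0,0],[0.55,0,0.52,0,0,0],[0,0,0,0,0,0]],
])

```text
time: 10.1
tool_pos: [0.5158, -0.0445, 0.0448]
eef_rot: [0.654, -0.649, 0.273, 0.275]
ft_force: [0.3, -0.4, 0.6]
width: 0.0854
grip_force: 0.1
```

```bash
python3 go.py 0.516 -0.06 0.045 0.8; python3 bk.py pics/top3.png
```

```text
t 10.1 p [ 0.5158 -0.0445  0.0448] q [ 0.5   0.58 -0.75  0.9  -0.93 -1.3 ] F [ 0.3 -0.4  0.6] w 0.0854
zaxis [ 0.001 -0.715 -0.699] yaxis [-1.    -0.006  0.005]
trans cm (current axes) [ 1.1  -0.01  1.09] (target axes) [ 1.09 -0.02  1.1 ] rot [-0.001  0.004  0.007]
book [683.1 -16.4] [36.9  9. ] 85.02 [[677.0, -34.0], [686.0, -35.0], [689.0, 2.0], [680.0, 2.0]]
```

View pics/top3.png

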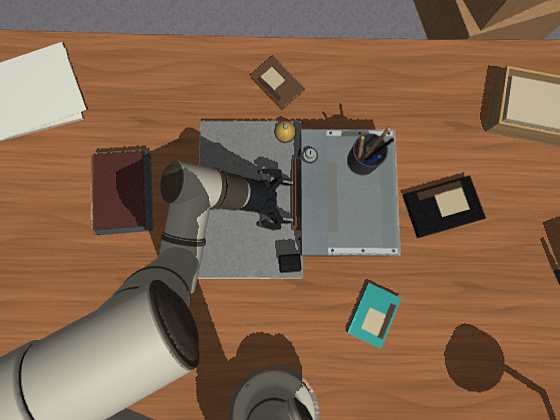

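The book is almost in: a brown strip still shows at (297,190) in front of the wall, and the bell and stamp are untouched. I continue through the slot.

Emit:
step_arm([
  [[0.45,0,0.37,0,0,0],[0.45,0,0.37,0,0,0],[0.45,0,0.37,0,0,0],[0.45,0,0.37,0,0,0],[0.42,0,0.4,0,0,0],[0,0,0,0,0,0],[0,0,0,0,0,0],[0,0,0,0,0,0]],
])

```text
time: 10.95
tool_pos: [0.5166, -0.0724, 0.0478]
eef_rot: [0.655, -0.649, 0.274, 0.274]
ft_force: [-0.2, 0.6, -0.6]
width: 0.0852
grip_force: 0.1
```

```bash
python3 go.py 0.516 -0.077 0.05 0.8; python3 - <<'E'
from h import *
i,d=cams.get_image("wrist");cv2.imwrite("pics/w4.png",i)
E
```

```text
t 10.95 p [ 0.5166 -0.0724  0.0478] q [ 0.44  0.57 -0.78  0.96 -0.91 -1.3 ] F [-0.2  0.6 -0.6] w 0.0852
zaxis [ 0.002 -0.715 -0.699] yaxis [-1.    -0.007  0.004]
trans cm (current axes) [0.48 0.06 0.17] (target axes) [0.48 0.06 0.17] rot [-0.002  0.004  0.007]
```

View pics/w4.png

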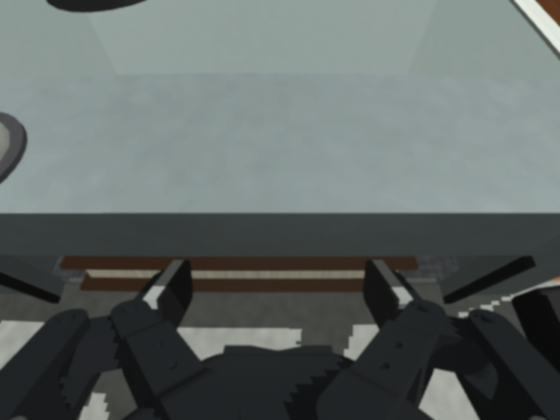

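The wrist view shows the book's rear edge (rows 258–290) still just in the slot between the fingertips at (175,280) and (375,280). I'll tilt more, for body clearance under the hood, and push about a centimetre further.

Emit:
step_arm([
  [[0.1,0,-0.3,0,0.07,0],[0,0,0,0,0.07,0],[0.2,0,0.25,0,0,0],[0.2,0,0.25,0,0,0],[0.2,0,0.25,0,0,0],[0.2,0,0.25,0,0,0],[0,0,0,0,0,0],[0,0,0,0,0,0]],
])

```text
time: 11.8
tool_pos: [0.5171, -0.0835, 0.0512]
eef_rot: [0.634, -0.629, 0.319, 0.318]
ft_force: [-0.2, 3.4, -0.5]
width: 0.0855
grip_force: 1.2
```

```bash
cat > wd.py <<'E'
from h import *
i,d=cams.get_image("wrist");c=cams.calibration("wrist")
hsv=cv2.cvtColor(i,cv2.COLOR_BGR2HSV);m=(hsv[...,0]<15)&(hsv[...,1]>90)&(d>0);m[:, :100]=0;m[:,430:]=0
v,u=np.nonzero(m);P=np.array([atd(c,a,b,d) for a,b in zip(u,v)])
print("brown",len(P),P.min(0).round(3) if len(P) else"",P.max(0).round(3) if len(P) else "")
for a,b in((250,250),(280,265),(280,275),(280,285),(280,300),(300,350)): print(a,b,i[b,a],atd(c,a,b,d).round(3))
E
python3 go.py 0.516 -0.08 0.05 0.94; python3 wd.py
```

```text
t 11.8 p [ 0.5171 -0.0835  0.0512] q [ 0.45  0.62 -0.79  1.03 -1.01 -1.39] F [-0.2  3.4 -0.5] w 0.0855
zaxis [ 0.005 -0.804 -0.594] yaxis [-1.    -0.008  0.003]
trans cm (current axes) [-0.31  0.1  -0.21] (target axes) [-0.31  0.11 -0.21] rot [-0.005  0.005  0.006]
brown 5547 [ 0.465 -0.088  0.028] [ 0.626 -0.052  0.083]
250 250 [64 65 59] [ 0.525 -0.057  0.111]
280 265 [63 64 58] [ 0.516 -0.058  0.1  ]
280 275 [31 37 43] [ 0.515 -0.087  0.03 ]
280 285 [24 30 39] [ 0.515 -0.08   0.031]
280 300 [28 39 53] [ 0.515 -0.071  0.032]
300 350 [41 40 37] [ 0.51  -0.029  0.104]
```

The visible book top now lies at z ≈ 0.030, so it has dropped flat onto the floor. I withdraw straight back.

Emit:
step_arm([
  [[-0.4,0,-0.6,0,0,0],[-0.59,0,-0.8,0,0,0],[-0.59,0,-0.8,0,0,0],[-1.2,0,-1.6,0,0,0],[-1.2,0,-1.6,0,0,0],[-1.2,0,-1.6,0,0,0],[-1.2,0,-1.6,0,0,0],[0,0,0,0,0,0]],
])

```text
time: 12.65
tool_pos: [0.5174, 0.0275, 0.0505]
eef_rot: [0.636, -0.627, 0.32, 0.317]
ft_force: [0.6, 1.2, 0.1]
width: 0.0855
grip_force: 0.0
```

```bash
python3 go.py 0.53 0.03 0.25 0; python3 - <<'E'
from h import *
i,d=cams.get_image("wrist");cv2.imwrite("pics/w5.png",i)
E
```

```text
t 12.65 p [0.5174 0.0275 0.0505] q [ 0.67  0.67 -0.64  0.79 -1.11 -1.34] F [0.6 1.2 0.1] w 0.0855
zaxis [ 0.009 -0.804 -0.595] yaxis [-1.    -0.012  0.001]
trans cm (current axes) [ 15.9   -1.23 -12.06] (target axes) [ -0.25  -1.26 -19.95] rot [-0.004 -0.934  0.012]
```

View pics/w5.png

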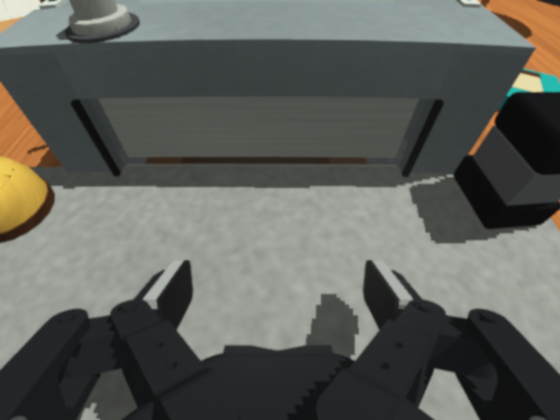

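The wrist view shows the flap hanging closed (rows 97–157), with the book just visible through the gap below it. The bell at (20,195), stamp at (520,160) and lock at (98,15) stand. Next I rise with the jaw shut and check the pose of the wrist camera, the pot and the book under the lid.

Emit:
step_arm([
  [[7.0,0,-4.0,0,-0.14,0],[5.0,0,-4.0,0,-0.14,0],[2.5,-1,-4.0,0,-0.14,0],[0,-2,-4.0,0,-0.14,0],[0,-3,-4.0,0,-0.14,0],[0,-3,0,0,0,0],[0,0,0,0,0,0],[0,0,0,0,0,0]],
], jaw=0)

```text
time: 13.5
tool_pos: [0.6056, 0.0517, 0.2672]
eef_rot: [0.705, -0.7, 0.081, 0.085]
ft_force: [-0.3, -0.1, 0.1]
width: -0.0001
grip_force: 0.0
```

```bash
python3 go.py 0.616 -0.076 0.19 0.2; python3 - <<'E'
from h import *
from scipy.spatial.transform import Rotation as Ro
o=manip.get_obs();c=cams.calibration("wrist");C=-np.array(c["R"]).T@c["t"]
print("cam in tool",Ro.from_quat(o["eef_rot"]).inv().apply(C-o["tool_pos"]).round(3))
P=np.load("pics/P.npy");
Q=P[105:190,335:405].reshape(-1,3)
for lo,hi in((.17,.20),(.2,.22),(.22,.25),(.25,.32)):
    q=Q[(Q[:,2]>lo)&(Q[:,2]<hi)];print(lo,len(q),q.min(0).round(3) if len(q) else"",q.max(0).round(3) if len(q) else"")
i,d=cams.get_image("top");cv2.imwrite("pics/top6.png",i)
E
```

```text
t 13.5 p [0.6056 0.0517 0.2672] q [ 0.45  0.36 -0.05  0.22 -1.28 -0.52] F [-0.3 -0.1  0.1] w -0.0001
zaxis [-0.005 -0.234 -0.972] yaxis [-1.    -0.006  0.007]
trans cm (current axes) [10.62 -1.02 10.49] (target axes) [10.98 -1.04 10.1 ] rot [ 0.005 -0.036  0.007]
cam in tool [ 0.069  0.001 -0.143]
0.17 316 [ 0.568 -0.235  0.17 ] [ 0.642 -0.164  0.2  ]
0.2 311 [ 0.567 -0.238  0.2  ] [ 0.643 -0.163  0.22 ]
0.22 110 [ 0.569 -0.237  0.22 ] [ 0.643 -0.164  0.25 ]
0.25 163 [ 0.57  -0.226  0.25 ] [ 0.631 -0.168  0.305]
```

View pics/top6.png

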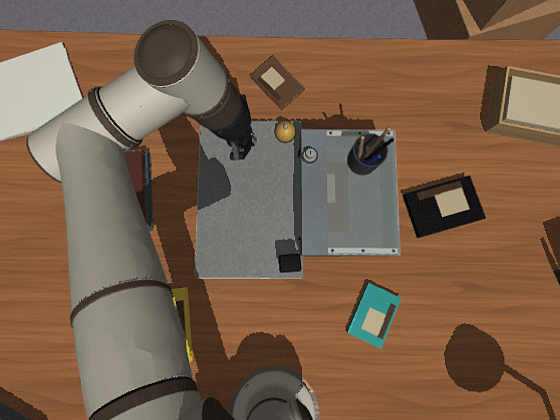

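The top view shows the book flat under the lid, with its label near (337,200). The pot is at (368,152) and the lock at (310,155). I keep a slight tilt so the wrist camera stays clear of the pens, and move above the lock.

Emit:
step_arm([
  [[2.8,-0.26,0,0,0,0],[2.8,-0.26,0,0,0,0],[2.8,-0.26,0,0,0,0],[2.8,-0.26,0,0,0,0],[0,0,3.6,0,0,0],[0,0,3.6,0,0,0],[0,0,3.6,0,0,0],[0,0,0,0,0,0]],
])

```text
time: 14.35
tool_pos: [0.6127, -0.0824, 0.1837]
eef_rot: [0.705, -0.699, 0.078, 0.089]
ft_force: [-0.0, 0.3, 0.2]
width: -0.0001
grip_force: 0.0
```

```bash
python3 go.py 0.616 -0.082 0.161 0.236
```

```text
t 14.35 p [ 0.6127 -0.0824  0.1837] q [ 0.23  0.41 -0.19  0.26 -1.05 -0.36] F [-0.   0.3  0.2] w -0.0001
zaxis [-0.015 -0.234 -0.972] yaxis [-1.    -0.006  0.017]
trans cm (current axes) [-0.57 -0.37  2.2 ] (target axes) [-0.57 -0.33  2.2 ] rot [ 0.015 -0.001  0.01 ]
```

Emit:
step_arm([
  [[-0.3,-0.3,1.1,0.015,0,0],[-0.25,0,1.1,0,0,0],[-0.07,0,0.29,0,0,0],[-0.07,0,0.29,0,0,0],[-0.07,0,0.29,0,0,0],[-0.07,0,0.29,0,0,0],[-0.07,0,0.29,0,0,0],[0,0,0,0,0,0]],
])

```text
time: 15.15
tool_pos: [0.6217, -0.0809, 0.1538]
eef_rot: [0.706, -0.698, 0.088, 0.078]
ft_force: [-1.4, 1.5, 7.6]
width: -0.0002
grip_force: 3.0
```

```bash
python3 go.py 0.616 -0.082 0.143 0.236
```

```text
t 15.15 p [ 0.6217 -0.0809  0.1538] q [ 0.23  0.44 -0.24  0.29 -0.95 -0.4 ] F [-1.4  1.5  7.6] w -0.0002
zaxis [ 0.016 -0.233 -0.972] yaxis [-1.    -0.012 -0.013]
trans cm (current axes) [-0.15  0.59  1.07] (target axes) [-0.14  0.57  1.08] rot [-0.016  0.001  0.009]
```

Emit:
step_arm([
  [[-0.07,0.2,0.29,0,0,0],[-0.07,0.2,0.29,0,0,0],[-0.07,0,0.29,0,0,0],[-0.07,0,0.29,0,0,0],[0,0,0,0,0,0],[0,0,0,0,0,0],[0,0,0,0,0,0],[0,0,0,0,0,0]],
])

```text
time: 15.95
tool_pos: [0.6176, -0.0811, 0.1452]
eef_rot: [0.706, -0.698, 0.089, 0.078]
ft_force: [-7.9, 6.0, 21.5]
width: 0.0005
grip_force: 10.6
```

```bash
python3 go.py 0.616 -0.082 0.143 0.236
```

```text
t 15.95 p [ 0.6176 -0.0811  0.1452] q [ 0.23  0.44 -0.26  0.29 -0.93 -0.41] F [-7.9  6.  21.5] w 0.0005
zaxis [ 0.017 -0.235 -0.972] yaxis [-1.    -0.013 -0.014]
trans cm (current axes) [0.03 0.16 0.24] (target axes) [0.04 0.16 0.24] rot [-0.017 -0.001  0.009]
```

Force of 21 N at z 0.145 means the lock has bottomed. I back off and verify.

Emit:
step_arm([
  [[0,0,-0.5,0,0,0],[0,0,-1.5,0,0,0],[0,0,-3,0,0,0],[-3,0,-4,0,0,0],[-4,0,-4,0,0,0],[-4,0,-3,0,0,0],[-4,0,0,0,0,0],[0,0,0,0,0,0]],
])

```text
time: 16.75
tool_pos: [0.6136, 0.1007, 0.2559]
eef_rot: [0.708, -0.697, 0.087, 0.078]
ft_force: [-0.6, -1.0, -0.5]
width: 0.0
grip_force: 0.0
```

```bash
python3 go.py; python3 - <<'E'
from h import *
i,d=cams.get_image("top");c=cams.calibration("top");P0=np.load("pics/P.npy")
P=np.array([[atd(c,u,v,d) for u in range(270,410)] for v in range(110,285)])
print("lock z before",np.median(P0[153:157,308:313,2]).round(4),"now",np.median(P[43:47,38:43,2]).round(4))
def cen(Q,lo,hi,y0,y1,x0,x1):
    q=Q[y0:y1,x0:x1].reshape(-1,3);q=q[(q[:,2]>lo)&(q[:,2]<hi)];return len(q),q.mean(0).round(4)
for n,a in dict(stamp=(.08,.13,235,280,270,305),bell=(.06,.11,115,148,270,300),pot=(.17,.25,120,180,340,400)).items():
    lo,hi,y0,y1,x0,x1=a;print(n,cen(P0,*a),cen(P,lo,hi,y0-110,y1-110,x0-270,x1-270))
cv2.imwrite("pics/top7.png",cv2.resize(i[100:290,185:410],None,fx=3,fy=3))
E
```

```text
t 16.75 p [0.6136 0.1007 0.2559] q [ 0.52  0.39 -0.03  0.22 -1.27 -0.58] F [-0.6 -1.  -0.5] w 0.0
zaxis [ 0.014 -0.232 -0.973] yaxis [-1.    -0.016 -0.01 ]
lock z before 0.1552 now 0.1434
stamp (424, array([ 0.3686, -0.0374,  0.1087])) (426, array([ 0.3687, -0.0375,  0.1089]))
bell (247, array([ 0.6996, -0.0189,  0.0703])) (242, array([ 0.6996, -0.0185,  0.0703]))
pot (737, array([ 0.6048, -0.2009,  0.2039])) (736, array([ 0.6048, -0.2012,  0.2042]))
```

View pics/top7.png

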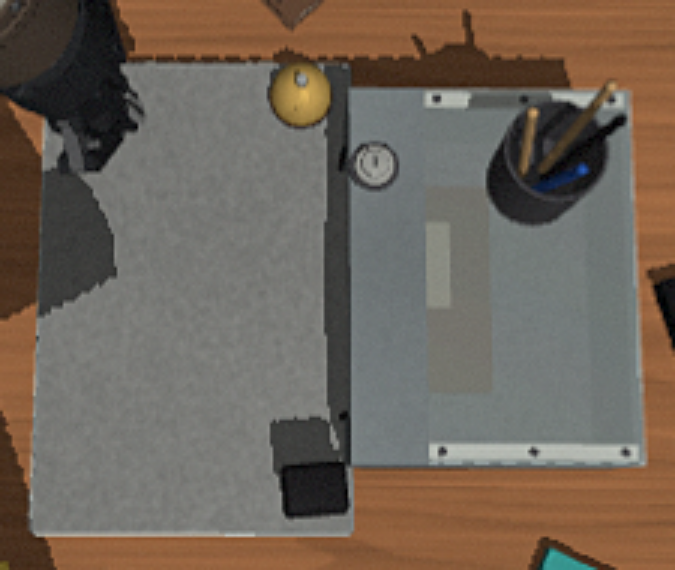

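The crop shows the plunger down at (375,163), 12 mm lower than before, and the book flat under the lid at (460,290). Nothing else has moved, so I hand the job in.

```bash
python3 -c "
from plant import order
print(order.finish_job())"
```

```text
the job is handed in; nothing more can be done
None
```

The job is handed in: the book lies flat in the box, the flap is shut, the lock is down (12 mm by depth measurement), and the stamp, bell and pen pot measured unmoved; I did not re-measure the book stack, and no verdict came back.

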